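# Lay out the pastry station on the white board

## Task

Lay out the pastry station on the white chopping board, where two steel bowls already stand: stand the lidded tub midway between the two bowls and centre the larger of the two round cutters on top of its lid; stand the grey ring mould straight behind the bigger bowl and the slim steel corer tube straight behind the smaller bowl (to the side away from the robot, square to the board's long edge), each with a clear gap of about 3 cm to the rim of its bowl. Everything stands upright on its foot as you found it; leave the smaller cutter where it is.

Things in the scene. Friction and masses are not known exactly. Their poses are not given: they have to be found in the camera images.
- board: White plastic chopping board lying flat on the worktop, fixed, 220 mm (its x) by 320 mm (its y), 15 mm thick, so its top is at height 15 mm. Origin at the centre of its underside. Its x axis points away from the robot (turned by up to 9 degrees), square to its long edges; its y axis runs along the long edges to the robot's left.
- big_bowl: The bigger steel bowl, empty with a pale bare inside, fixed on the front half of the board, 100 mm across the rim, 42 mm high. Origin at the centre of its underside; axes parallel to the board's. It may be the left or the right bowl.
- small_bowl: The smaller steel bowl, with a yellow filling, fixed on the front half of the board, 85 mm across the rim, 36 mm high. Origin at the centre of its underside; axes parallel to the board's. The centres of the two bowls are 206 mm apart, on a line parallel to the board's long edges and 55 mm in front of its middle.
- tub_mid (a point): Centre, half-way up, of the small round lidded tub: 67 mm high, brownish-pink body about 64 mm across just under the lid (narrower at the foot), flat white lid 67 mm across and 6 mm thick, fixed on. Loose, 0.12 to 0.24 kg, standing upright on the worktop. z axis up.
- cutter_mid (a point): Centre, half-way up, of the larger round steel cutter: a ring 62 mm across and 32 mm high with a thin wall and a rolled upper rim. Loose, about 30 g, standing on the worktop with the rim up. z axis up. It fits on the tub's lid with about 2 mm of lid showing all round.
- ring_mid (a point): Centre, half-way up, of the dark grey ring mould: an upright plain tube 52 mm across and 64 mm high, open at both ends. Loose, about 50 g, standing on the worktop. z axis up.
- corer_mid (a point): Centre, half-way up, of the corer: a slim pale steel tube 30 mm across and 82 mm high. Loose, about 60 g, standing upright on the worktop. z axis up.
- little_cutter_mid (a point): Centre, half-way up, of the smaller round steel cutter: the same kind of ring as the larger one, but 46 mm across and 30 mm high. Loose; it is not needed and stays where it is on the worktop. The five loose things stand in any order in five places along the right and far right of the worktop.

How it is judged (in metres and radians):
At the end, for the whole second after the job is handed in: Tub on the board within 13 mm of midway between the bowls; larger cutter flat on its lid, within 13 mm of centre; ring mould behind the bigger, corer behind the smaller bowl, 15 mm to either side, gap to the rim 15 to 45 mm; all upright (7 degrees), released, at rest (x of tub_mid in the frame of board between -0.068 and -0.042 m and y of tub_mid in the frame of board between -0.013 and 0.013 m and height (world z) of tub_mid between 0.0425 and 0.0545 m and angle between each of tub_mid, cutter_mid, ring_mid, corer_mid's own z axis and vertical below 0.12 rad and linear speed of each of tub, cutter, ring, corer below 0.02 m/s and angular speed of each of tub, cutter, ring, corer below 0.2 rad/s and horizontal distance between cutter_mid and tub_mid below 0.013 m and z of cutter_mid in the frame of tub_mid between 0.0435 and 0.0555 m and x of ring_mid in the frame of big_bowl between 0.091 and 0.121 m and y of ring_mid in the frame of big_bowl between -0.015 and 0.015 m and height (world z) of ring_mid between 0.041 and 0.053 m and x of corer_mid in the frame of small_bowl between 0.0725 and 0.1025 m and y of corer_mid in the frame of small_bowl between -0.015 and 0.015 m and height (world z) of corer_mid between 0.05 and 0.062 m); the robot touches nothing.
It fails at once if the smaller cutter is moved by more than 20 mm (distance of little_cutter_mid from where it was at the start of the episode above 0.02 m).
It also fails if it takes over 109 s, if anything falls off the work surface, if the arm or the gripper's body presses on something with over 40 N, if the wrist force passes 120 N, or if a joint passes its speed limit or range.

## Robot

A 6-joint arm with a two-finger parallel gripper is mounted at the origin on the work surface; the furniture and walls round the work are solid. World frame = base frame: x ahead of the robot, y to its left, z up, the work surface at z = 0. Lengths are in mm, angles in rad, forces in N, time in s.
With the tool pointing down it reaches from about 275 to 750 mm from the base axis. Payload 10.2 kg.
Tool frame: the origin (TCP) lies on the centre line of the jaws, within the pads' length; the fingertips stand 8 mm ahead of it and the grasp point (between the pads) lies 11 mm behind it; x points along the fingers, y is the direction in which the jaws open and shut, and the axes are right-handed (so a half turn about x gives the same grasp; the last joint's range is limited). The gripper opens to 85 mm and grips with 20 to 120 N. Pads are 22 mm wide; open, the fingers measure 114 mm over their backs; the gripper's body (76 mm by 85 mm) begins 54 mm behind the grasp point. The pads swing forward as they close: fully open they stand 13 mm farther back than shut.
Start: joints at [-1.556, 0.313, 1.498, -0, 1.331, -0.223], TCP at [123.658, -510.235, 239.294] pointing down, gripper open.
Joint ranges: [-2.94, 2.94], [-0.97, 2.17], [0.19, 2.56], [-1.23, 4.37], [0.02, 3.11], [-2.88, 2.88]. Speed limits (rad/s): [2.39, 2.39, 3.01, 3.14, 3.14, 3.14].

## Interface

Orientations are given as a unit quaternion [w, x, y, z].
In Python, from rig import ctrl, vision, workorder gives the robot as it stands. The module is installed in compiled form; this text tells all that it offers.
- The arm moves only by the shell command python3 -m jog 'ROWS' [OPENING] [FORCE]. ROWS is JSON, a list that holds one entry, the list of rows, each a list of 6 numbers: the shift along the tool's x, y, z in m, then the turn, a rotation vector about the tool's x, y, z in rad. A call has 1 to 12 rows; each row shifts and turns the commanded pose from where the row before left it, along the tool's axes as they then stand; what a row does not reach is not made up. A row lasts 1/8 s, in which the tool goes at most 62.5 mm and 10.7 degrees, less where a joint would pass 70% of its speed; a pose out of reach is approached as far as the arm can. A call is refused whole if a number of a shift passes 0.0625 or a number of a turn 0.188, either way. A call with a gripper value outside its range is refused whole. OPENING is the closure in counts, from 0 (fully open) to 255 (shut), set as the call begins (- or left out, the last holds). The fingers move at their own pace and stop on an object; FORCE is the grip in N (left out, the last holds). Time passes only in rows, so rows that do not move let the fingers close. It gives the time, the measured TCP pose, the force and the opening at its end, in the units of the state.
- ctrl.sense(): the state, without advancing time (a new reading comes with each control period).
- vision.capture(name): name is "scene" or "side" or "wrist"; returns a dict with "image" (384x512x3 uint8, red, green, blue), "mtx" (3x3 intrinsics, pixels), "k1" (the pictures are not rectified: a ray, as slopes to the right and down, at radius r is drawn at 1 + k1 r^2 times it, then the intrinsics apply), "R" (3x3) and "t" (3): a world point X has camera coordinates R X + t; the wrist camera has in their place "hand_eye" (4x4, takes a point from camera to tool coordinates, whose origin is the TCP and whose axes are the tool frame's). Camera axes: x right, y down, z forward; pixel columns grow to the right and rows downward; lengths in mm; the calibration is good to about 2 mm. A picture is of the moment at which its call begins: read the wrist's pose just before it. There is no depth.
- workorder.finish_job(): hands the job in, once; it reports no verdict.
The state is a dict: "time_s": time; "joints": joint angles; "dq": joint speeds; "tau": joint torques, N m; "eef_pos": TCP position; "ee_rot": TCP orientation; "force": force on the tool from outside, world axes, zero at the start; "wrist_torque": the same for the moment, N m; "grip_width": opening from 0.0 (shut) to 1.0 (fully open).
Only numpy, scipy, OpenCV 4.12 (cv2) and the standard library are available. Lean on these libraries where they do the work, as an engineer would, in place of code of your own. Each camera call takes 0.05 s, during which the arm holds its last target.

## Working session

There is one attempt and no reset: what is moved stays moved. The work goes in short steps, Python scripts to look and compute and a shell command to move; the robot and the scene stay as the last step left them, time stands still between calls to the robot, and variables do not carry over. Pictures are saved under pics/ and viewed, and the job is handed in when it is done.

```bash
mkdir -p pics; ls; python3 - <<'E'
from rig import ctrl, vision
import cv2
print(ctrl.sense())
for n in ("scene","side","wrist"):
    d=vision.capture(n)
    cv2.imwrite(f"pics/{n}0.png",cv2.cvtColor(d["image"],cv2.COLOR_RGB2BGR))
    print(n,{k:v for k,v in d.items() if k!="image"})
E
```

```text
pics
{'time_s': 0.0, 'joints': array([-1.55638704e+00,  3.13468353e-01,  1.49843091e+00, -1.83412262e-05,
        1.33098855e+00, -2.23405587e-01]), 'dq': array([ 0.00069089,  0.00195544,  0.00068755,  0.00067544,  0.00141077,
       -0.00102636]), 'tau': array([-6.69110386e-05, -4.12263429e+01, -2.59743762e+01, -1.75970158e-04,
        4.19179763e-03, -2.14295414e-05]), 'eef_pos': array([ 123.65662969, -509.98025093,  238.72799704]), 'ee_rot': array([ 0.08342771,  0.70215495,  0.08433984, -0.70207195]), 'force': array([-0.02008429, -0.29487584,  0.01823026]), 'wrist_torque': array([ 0.03040754, -0.00507255,  0.0752756 ]), 'grip_width': 1.003472293204883}
scene {'mtx': array([[394.18277084,   0.        , 244.50084905],
       [  0.        , 394.18277084, 193.6122047 ],
       [  0.        ,   0.        ,   1.        ]]), 'k1': -0.07514148485168741, 'R': array([[ 0.99634107,  0.08514715,  0.00737779],
       [ 0.06645005, -0.71747701, -0.69340546],
       [-0.0537481 ,  0.69135859, -0.72050984]]), 't': array([-442.10606337,   46.55409077, 1109.02837757])}
side {'mtx': array([[401.3426
[... 226 characters left out ...]
 [ 0.43632529, -0.26703426, -0.85925138],
       [-0.75430933,  0.4120659 , -0.51109601]]), 't': array([-258.57478603, -141.36110548, 1355.59168846])}
wrist {'mtx': array([[303.93103276,   0.        , 256.71051074],
       [  0.        , 303.93103276, 194.780522  ],
       [  0.        ,   0.        ,   1.        ]]), 'k1': 0.02838481949859182, 'hand_eye': array([[-3.65804976e-04, -3.18478080e-01,  9.47930155e-01,
        -1.34482422e+02],
       [ 9.99999798e-01,  3.75597647e-04,  5.12088910e-04,
        -2.63414767e-01],
       [-5.19129429e-04,  9.47930151e-01,  3.18477878e-01,
        -8.16579142e+01],
       [ 0.00000000e+00,  0.00000000e+00,  0.00000000e+00,
         1.00000000e+00]])}
```

View pics/scene0.png

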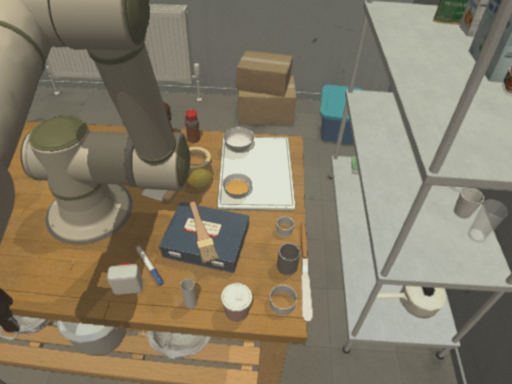

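View pics/side0.png

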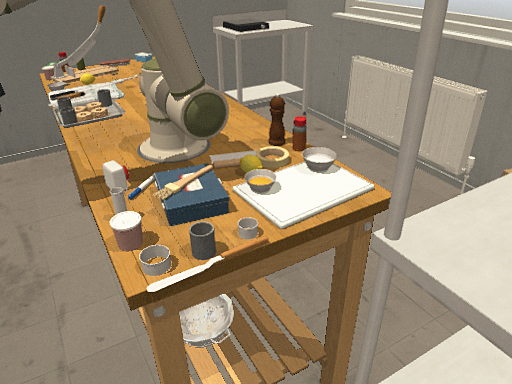

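View pics/wrist0.png

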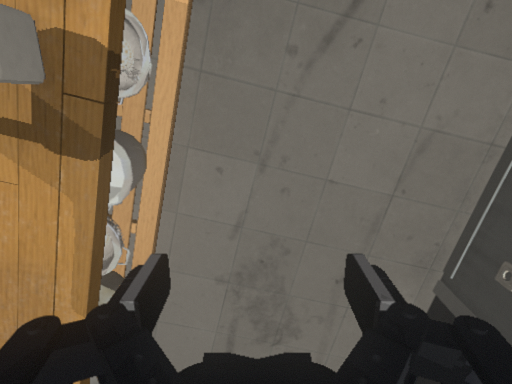

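The big bowl is far left (scene about 239,138) and the small yellow one near (237,186). The corer is at (189,290), tub (237,298), big cutter (283,300), ring (289,260) and little cutter (285,227).

```bash
cat > h.py <<'E'
import numpy as np, cv2
from rig import ctrl, vision
from scipy.spatial.transform import Rotation as Rn
def cam(n):
    s=ctrl.sense(); d=vision.capture(n)
    if n=="wrist":
        H=np.array(d["hand_eye"]); q=s["ee_rot"]
        Rt=Rn.from_quat([q[1],q[2],q[3],q[0]]).as_matrix()
        Rc=Rt@H[:3,:3]; tc=Rt@H[:3,3]+s["eef_pos"]
        d["R"]=Rc.T; d["t"]=-Rc.T@tc
    return d
def proj(d,X):
    c=np.atleast_2d(X)@d["R"].T+d["t"]; s=c[:,:2]/c[:,2:]
    r2=(s**2).sum(1,keepdims=True); s=s*(1+d["k1"]*r2)
    return s*d["mtx"][0,0]+d["mtx"][:2,2]
def cast(d,uv,z):
    uv=np.atleast_2d(np.float64(uv)); p=(uv-d["mtx"][:2,2])/d["mtx"][0,0]; s=p.copy()
    for _ in range(20): s=p/(1+d["k1"]*(s**2).sum(1,keepdims=True))
    v=np.c_[s,np.ones(len(s))]@d["R"]; C=-d["R"].T@d["t"]
    return C+v*((z-C[2])/v[:,2])[:,None]
def save(d,name,box=None,k=1,pts=None):
    im=cv2.cvtColor(d["image"],cv2.COLOR_RGB2BGR).copy()
    x0,y0,x1,y1=box or (0,0,512,384)
    im=cv2.resize(im[y0:y1,x0:x1],None,fx=k,fy=k,interpolation=cv2.INTER_CUBIC)
    for P in (pts or []):
        for u,v in P: cv2.circle(im,(int((u-x0+.5)*k),int((v-y0+.5)*k)),1,(0,0,255),-1)
    cv2.imwrite("pics/"+name,im)
def circ(c,r,z,n=40):
    a=np.linspace(0,2*np.pi,n); return np.c_[c[0]+r*np.cos(a),c[1]+r*np.sin(a),np.full(n,z)]
E
python3 - <<'E'
from h import *
d=cam("scene"); save(d,"s1.png",(205,120,305,215),6); save(d,"s2.png",(170,210,310,325),5)
d=cam("side"); save(d,"d1.png",(95,180,275,280),4); save(d,"d2.png",(225,135,385,225),4)
E
```

```text
(no output)
```

View pics/s1.png

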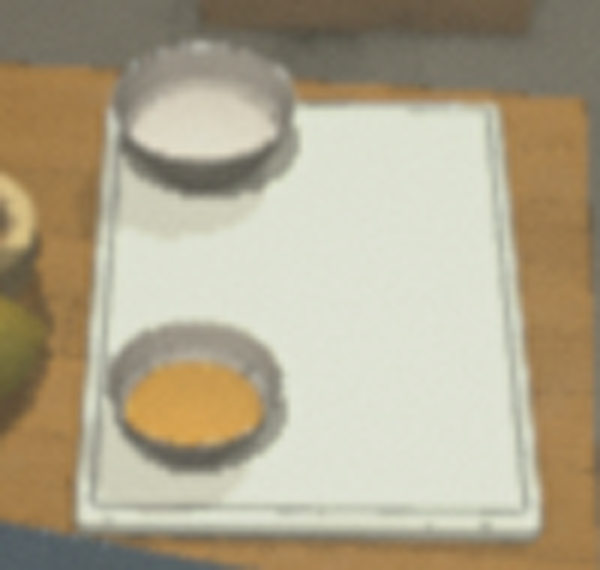

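View pics/s2.png

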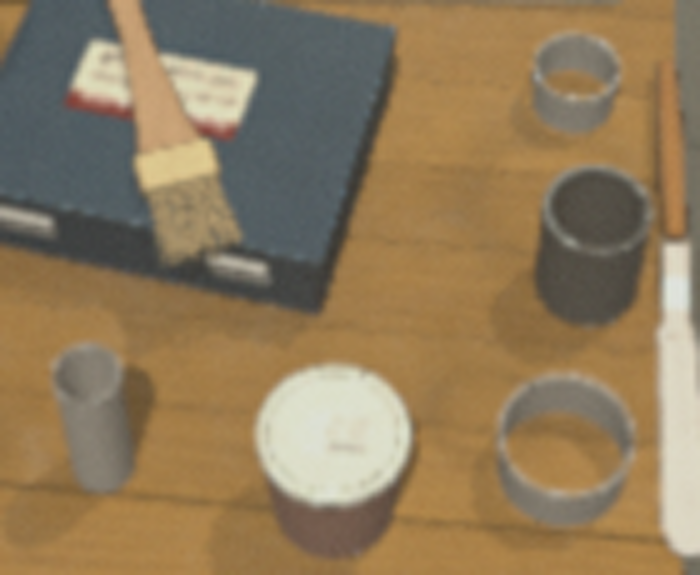

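View pics/d1.png

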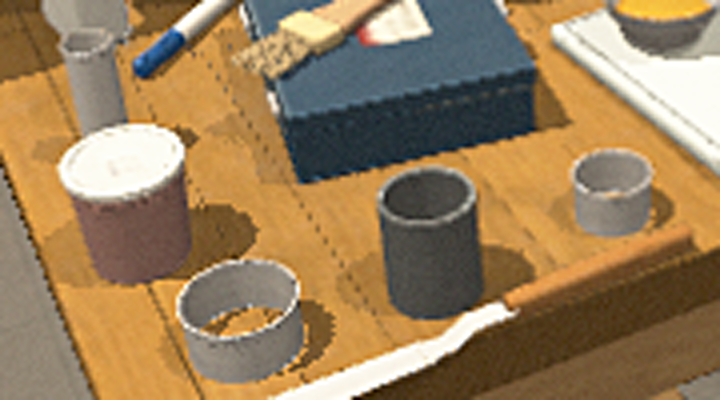

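View pics/d2.png

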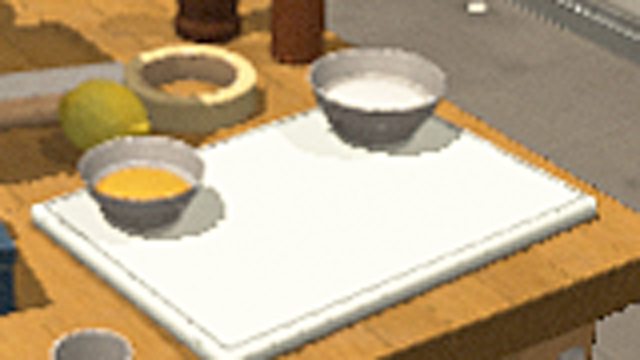

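```bash
cat > m.py <<'E'
from h import *
from scipy.optimize import least_squares
S=dict(corer=(82,15,[(53,375),(124,372),(89,343),(88,402)],[(60,45),(118,40),(88,28),(88,55)]),
tub=(67,33.5,[(257,435),(412,435),(335,364)],[(58,170),(187,155),(125,124)]),
cut=(32,31,[(498,437),(634,440),(568,373)],[(176,303),(301,290),(240,258)]),
ring=(64,26,[(543,208),(650,210),(597,165),(595,250)],[(378,200),(478,195),(428,165),(430,222)]),
lit=(30,23,[(533,75),(620,75),(577,33)],[(572,180),(653,178),(612,148)]),
big=(57,50,[(112,110),(298,100),(205,40)],[(308,80),(447,82),(378,46)]),
small=(51,42.5,[(108,385),(285,390),(195,322)],[(77,160),(206,160),(142,135)]))
ds=cam("scene");dd=cam("side")
for n,(z,r,a,b) in S.items():
    o,k=((205,120),6) if n in("big","small") else ((170,210),5)
    o2=(225,135) if n in("big","small") else (95,180)
    a=np.array(a)/k+o-.5; b=np.array(b)/4+o2-.5
    out=[]
    for d,p in((ds,a),(dd,b)):
        P=cast(d,p,z)[:,:2]
        f=least_squares(lambda c:np.linalg.norm(P-c,axis=1)-r,P.mean(0))
        out.append((f.x.round(1),np.abs(f.fun).max().round(1)))
    print(n,out,((out[0][0]+out[1][0])/2).round(1))
pc=np.array([(108,107),(497,103),(538,528),(80,522)])/6+(205,120)-.5
print(cast(ds,pc,15).round(1))
pc=np.array([(35,210),(228,357),(596,205)])/4+(225,135)-.5
print(cast(dd,pc,15).round(1))
E
python3 m.py
```

```text
corer [(array([ 339.8, -257.1]), np.float64(0.5)), (array([ 338.9, -257.1]), np.float64(2.2))] [ 339.4 -257.1]
tub [(array([ 448.5, -267.4]), np.float64(0.2)), (array([ 448. , -267.1]), np.float64(1.4))] [ 448.2 -267.2]
cut [(array([ 551. , -239.3]), np.float64(0.0)), (array([ 550.1, -239.6]), np.float64(1.0))] [ 550.6 -239.4]
ring [(array([ 561. , -135.5]), np.float64(1.1)), (array([ 560.3, -134.5]), np.float64(0.6))] [ 560.6 -135. ]
lit [(array([552.1, -20.7]), np.float64(0.8)), (array([551.8, -19.8]), np.float64(1.0))] [552.  -20.2]
big [(array([398. , 305.3]), np.float64(0.1)), (array([393.4, 303.3]), np.float64(0.3))] [395.7 304.3]
small [(array([414.8,  94.2]), np.float64(0.7)), (array([410.3,  96.4]), np.float64(0.9))] [412.6  95.3]
[[340.2 344.7  15. ]
 [556.8 369.1  15. ]
 [578.8  49.8  15. ]
 [365.8  34.   15. ]]
[[370.5  36.3  15. ]
 [578.9  55.1  15. ]
 [561.8 361.4  15. ]]
```

```bash
python3 - <<'E'
from h import *
s=ctrl.sense();q=s["ee_rot"];M=Rn.from_quat([q[1],q[2],q[3],q[0]]).as_matrix();print(M.round(3))
dd=cam("side");ds=cam("scene")
pc=np.array([(302,180),(535,130)])/4+(95,180)-.5; print("box base",cast(dd,pc,0).round(0))
pc=np.array([(322,312)])/5+(170,210)-.5; print("box base scene",cast(ds,pc,0).round(0))
pc=np.array([(285,117),(538,75)])/4+(95,180)-.5
pc2=np.array([(342,265),(397,30)])/5+(170,210)-.5
for z in(40,50,60,70): print(z,cast(dd,pc,z)[:,:2].round(0).tolist(),cast(ds,pc2,z)[:,:2].round(0).tolist())
pc=np.array([(660,240),(660,330),(662,540),(655,65)])/5+(170,210)-.5; print("spat",cast(ds,pc,0).round(0))
E
```

```text
[[ 0.     0.236 -0.972]
 [ 0.    -0.972 -0.236]
 [-1.    -0.    -0.   ]]
box base [[ 426. -165.    0.]
 [ 451.  -20.    0.]]
box base scene [[ 432. -165.    0.]]
40 [[415.0, -167.0], [452.0, -16.0]] [[441.0, -163.0], [456.0, -13.0]]
50 [[430.0, -170.0], [466.0, -23.0]] [[442.0, -170.0], [457.0, -21.0]]
60 [[445.0, -174.0], [480.0, -30.0]] [[443.0, -177.0], [457.0, -30.0]]
70 [[460.0, -178.0], [495.0, -36.0]] [[444.0, -183.0], [458.0, -38.0]]
spat [[ 599. -107.    0.]
 [ 598. -161.    0.]
 [ 598. -273.    0.]
 [ 598.    9.    0.]]
```

```bash
cat > plan.py <<'E'
import sys
from h import *
# usage: plan.py x y z [yaw_deg of tool y]; gives turn about tool x first, then total shift in the turned axes
x,y,z=map(float,sys.argv[1:4])
s=ctrl.sense();q=s["ee_rot"];M=Rn.from_quat([q[1],q[2],q[3],q[0]]).as_matrix()
yaw0=np.degrees(np.arctan2(M[1,1],M[0,1])); yaw=float(sys.argv[4]) if len(sys.argv)>4 else yaw0
a=-np.radians(yaw-yaw0); M2=M@Rn.from_rotvec([a,0,0]).as_matrix()
# assume level afterwards
sh=M2.T@(np.array([x,y,z])-s["eef_pos"])
print("t",round(s["time_s"],2),"yaw",yaw0.round(2),"turn",a.round(4),"shift_m",(sh/1000).round(4),"rows>=",np.ceil(np.linalg.norm(sh)/62.5),"down axis",M[:,0].round(3),"F",s["force"].round(1),"w",round(s["grip_width"],3))
E
python3 plan.py 339.4 -257.1 150 -85.4
```

```text
t 0.45 yaw -76.37 turn 0.1575 shift_m [ 0.0893 -0.235  -0.2353] rows>= 6.0 down axis [ 0.  0. -1.] F [-0.4  1.  -0.9] w 0.999
```

```bash
python3 -m jog '[[[0,0,0,0.1575,0,0],[0.013,-0.0336,-0.0336,0,0,0],[0.013,-0.0336,-0.0336,0,0,0],[0.013,-0.0336,-0.0336,0,0,0],[0.013,-0.0336,-0.0336,0,0,0],[0.013,-0.0336,-0.0336,0,0,0],[0.013,-0.0336,-0.0336,0,0,0],[0.012,-0.0336,-0.0336,0,0,0],[0,0,0,0,0,0],[0,0,0,0,0,0]]]' 0 30; python3 plan.py 339.4 -257.1 45 -85.4
python3 - <<'E'
from h import *
d=cam("wrist"); save(d,"w1.png",pts=[proj(d,circ((339.4,-257.1),15,82)),proj(d,circ((448.2,-267.2),33.5,67))])
E
```

```text
time_s: 1.7
eef_pos: [339.2, -257.4, 149.5]
ee_rot: [0.029, 0.707, 0.028, -0.706]
force: [0.7, -1.3, 0.3]
grip_width: 1.0
t 1.7 yaw -85.39 turn 0.0003 shift_m [ 0.1045 -0.0003 -0.0002] rows>= 2.0 down axis [ 0.    -0.001 -1.   ] F [ 0.7 -1.3  0.3] w 1.0
```

View pics/w1.png

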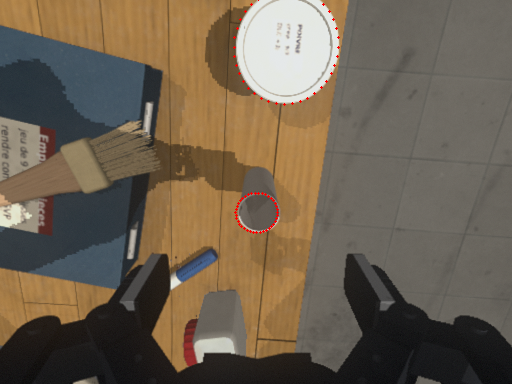

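The wrist view shows the measured rims lying right on the corer (258,212) and the tub lid (288,50). I'll descend and grasp the corer.

```bash
python3 -m jog '[[[0.05,0,0,0,0,0],[0.045,0,0,0,0,0],[0.0095,0,0,0,0,0],[0,0,0,0,0,0]]]' 0 30; python3 -m jog '[[[0,0,0,0,0,0],[0,0,0,0,0,0],[0,0,0,0,0,0],[0,0,0,0,0,0],[0,0,0,0,0,0],[0,0,0,0,0,0],[0,0,0,0,0,0],[0,0,0,0,0,0]]]' 255 30;  python3 plan.py 339.4 -257.1 250
```

```text
time_s: 2.25
eef_pos: [339.3, -257.8, 45.5]
ee_rot: [0.028, 0.707, 0.028, -0.706]
force: [0.2, -0.3, -0.8]
grip_width: 1.003
time_s: 3.25
eef_pos: [339.5, -257.1, 45.3]
ee_rot: [0.029, 0.707, 0.028, -0.706]
force: [0.2, 1.2, 6.0]
grip_width: 0.329
t 3.25 yaw -85.4 turn -0.0 shift_m [-2.047e-01  1.000e-04 -0.000e+00] rows>= 4.0 down axis [ 0.001 -0.001 -1.   ] F [0.2 1.2 6. ] w 0.329
```

```bash
python3 -m jog '[[[-0.03,0,0,0,0,0],[-0.05,0,0,0,0,0],[-0.05,0,0,0,0,0],[0,0,0,0,0,0]]]' 255 30; python3 plan.py 499.7 102.3 175
```

```text
time_s: 3.75
eef_pos: [340.2, -258.0, 177.7]
ee_rot: [0.03, 0.708, 0.026, -0.705]
force: [-0.8, 0.0, -1.9]
grip_width: 0.33
t 3.75 yaw -85.39 turn -0.0 shift_m [ 0.0014 -0.3463 -0.188 ] rows>= 7.0 down axis [ 0.004 -0.005 -1.   ] F [-0.8  0.  -1.9] w 0.33
```

```bash
python3 -m jog '[[[0,-0.0385,-0.0208,0,0,0],[0,-0.0385,-0.0208,0,0,0],[0,-0.0385,-0.0208,0,0,0],[0,-0.0385,-0.0208,0,0,0],[0,-0.0385,-0.0208,0,0,0],[0,-0.0385,-0.0208,0,0,0],[0,-0.0385,-0.0208,0,0,0],[0,-0.0385,-0.0208,0,0,0],[0,-0.0385,-0.0208,0,0,0],[0,0,0,0,0,0],[0,0,0,0,0,0]]]' 255 30; python3 plan.py 499.7 102.3 60
python3 - <<'E'
from h import *
d=cam("wrist"); save(d,"w2.png",pts=[proj(d,circ((395.7,304.3),50,57)),proj(d,circ((412.6,95.3),42.5,51))])
d=cam("scene"); save(d,"s3.png",(205,120,305,215),6)
E
```

```text
time_s: 5.12
eef_pos: [497.5, 103.1, 173.7]
ee_rot: [-0.028, -0.706, -0.028, 0.707]
force: [0.3, 0.1, -0.3]
grip_width: 0.328
t 5.12 yaw -85.39 turn -0.0 shift_m [ 0.1137  0.001  -0.0024] rows>= 2.0 down axis [-0.002 -0.    -1.   ] F [ 0.3  0.1 -0.3] w 0.328
```

View pics/w2.png

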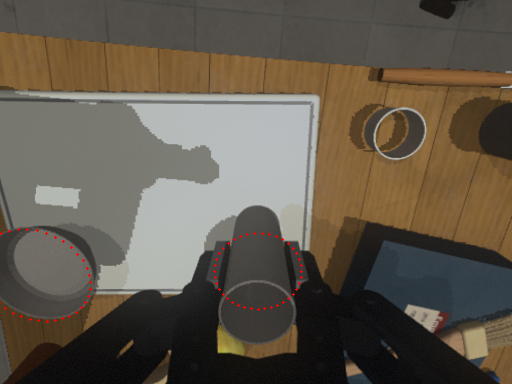

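```bash
python3 - <<'E'
from h import *
d=cam("wrist"); save(d,"w3.png",(0,80,130,330),3)
save(d,"w4.png",(230,80,340,310),3)
im=d["image"].astype(int)
# far edge: first bright row per column; right edge: last bright column per row
w=(im.min(2)>120)&(im.max(2)-im.min(2)<40)
P=[]
for u in range(20,310,5):
    c=np.where(w[80:130,u])[0]
    if len(c): P.append((u,80+c[0]-.5))
P=np.array(P); X=cast(d,P,15)[:,:2]; b=np.polyfit(X[:,1],X[:,0],1); r=X[:,0]-np.polyval(b,X[:,1]); k=abs(r)<2
b=np.polyfit(X[k,1],X[k,0],1);print("far edge yaw",np.degrees(np.arctan(-b[0])),k.sum(),len(k),"x at y=200",np.polyval(b,200))
E
```

```text
far edge yaw 4.362426138998991 58 58 x at y=200 570.10618791448
```

View pics/w3.png

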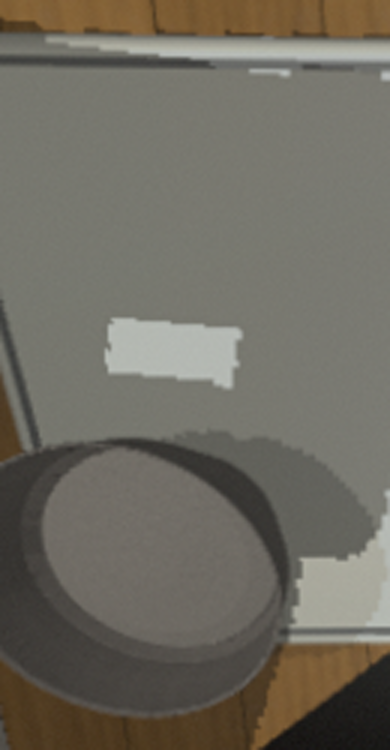

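View pics/w4.png

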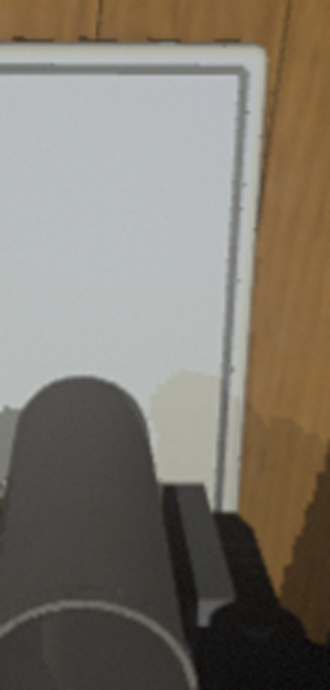

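```bash
python3 - <<'E'
from h import *
from scipy.optimize import least_squares
d=cam("wrist")
p=np.array([(296,590),(280,540),(245,490),(118,438),(150,715),(75,700),(225,690)])/3+(0,80)-.5
P=cast(d,p,57)[:,:2]; f=least_squares(lambda c:np.linalg.norm(P-c,axis=1)-50,[395,304]); print("big",f.x.round(1),f.fun.round(1))
print("right edge",cast(d,np.array([(264,60),(240,505)])/3+(230,80)-.5,15).round(1))
print("left edge",cast(d,np.array([(2,370),(22,443)])/3+(0,80)-.5,15).round(1))
E
```

```text
big [401.2 297.1] [ 0.8  0.6  1.7 -0.6  1.3  2.2 -3. ]
right edge [[577.2  52.9  15. ]
 [424.7  39.5  15. ]]
left edge [[451.5 358.8  15. ]
 [424.6 357.   15. ]]
```

```bash
python3 -m jog '[[[0.05,0.0005,-0.0022,0,0,0],[0.04,0,0,0,0,0],[0.015,0,0,0,0,0],[0,0,0,0,0,0]]]' 255 30; python3 plan.py 499.6 102.6 60.8
```

```text
time_s: 5.82
eef_pos: [500.3, 102.9, 69.9]
ee_rot: [-0.028, -0.706, -0.028, 0.707]
force: [0.3, -0.5, 0.3]
grip_width: 0.332
t 5.83 yaw -85.43 turn -0.0 shift_m [0.0091 0.0002 0.0007] rows>= 1.0 down axis [-0.001 -0.    -1.   ] F [ 0.3 -0.5  0.3] w 0.332
```

```bash
python3 -m jog '[[[0.005,0,0.0005,0,0,0],[0.0035,0,0,0,0,0],[0,0,0,0,0,0],[0,0,0,0,0,0]]]' 255 30;  python3 plan.py 499.6 102.6 60
```

```text
time_s: 6.32
eef_pos: [499.9, 103.1, 61.6]
ee_rot: [0.028, 0.707, 0.028, -0.706]
force: [0.4, -0.4, -1.3]
grip_width: 0.329
t 6.33 yaw -85.4 turn -0.0 shift_m [0.0016 0.0005 0.0004] rows>= 1.0 down axis [ 0.001 -0.    -1.   ] F [ 0.4 -0.4 -1.3] w 0.329
```

```bash
python3 -m jog '[[[0.0015,0,0,0,0,0],[0,0,0,0,0,0]]]' 255 30;  python3 -m jog '[[[0,0,0,0,0,0],[0,0,0,0,0,0],[0,0,0,0,0,0],[0,0,0,0,0,0]]]' 150 30; python3 -m jog '[[[0,0,0,0,0,0],[0,0,0,0,0,0],[-0.04,0,0,0,0,0],[-0.06,0,0,0,0,0],[0,0,0,0,0,0]]]' 0 30; python3 plan.py 560.6 -135 175
python3 - <<'E'
from h import *
d=cam("wrist"); save(d,"w5.png",pts=[proj(d,circ((499.6,102.6),15,97)),proj(d,circ((412.4,95.8),42.5,51)),proj(d,circ((396.6,301.2),50,57))])
E
```

```text
time_s: 6.58
eef_pos: [500.1, 103.1, 60.3]
ee_rot: [0.028, 0.707, 0.028, -0.706]
force: [-0.6, 0.3, 4.0]
grip_width: 0.33
time_s: 7.08
eef_pos: [499.7, 103.1, 59.7]
ee_rot: [-0.028, -0.706, -0.028, 0.707]
force: [1.1, 0.9, -0.0]
grip_width: 0.414
time_s: 7.7
eef_pos: [501.7, 103.1, 163.8]
ee_rot: [0.029, 0.709, 0.028, -0.704]
force: [0.1, -0.3, -0.9]
grip_width: 1.0
t 7.7 yaw -85.39 turn -0.0 shift_m [-0.0107  0.2421 -0.0397] rows>= 4.0 down axis [ 0.008 -0.    -1.   ] F [ 0.1 -0.3 -0.9] w 1.0
```

View pics/w5.png

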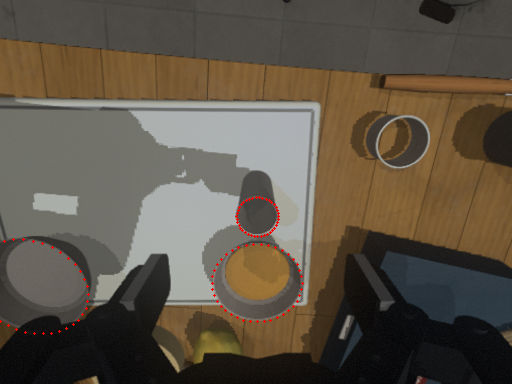

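The corer stands at its mark: its rim at (258,217) matches the overlay, and so do the small bowl's rim and the big bowl's. Next is the ring.

```bash
python3 -m jog '[[[0,0.0484,-0.008,0,0,0],[0,0.0484,-0.008,0,0,0],[0,0.0484,-0.008,0,0,0],[0,0.0484,-0.008,0,0,0],[0,0.0484,-0.008,0,0,0],[0,0,0,0,0,0],[0,0,0,0,0,0]]]' 0 30; python3 plan.py 560.6 -135 38;python3 - <<'E'
from h import *
d=cam("wrist"); save(d,"w6.png",pts=[proj(d,circ((560.6,-135),26,64)),proj(d,circ((552,-20.2),23,30)),proj(d,circ((550.6,-239.4),31,32))])
E
```

```text
time_s: 8.62
eef_pos: [558.5, -134.3, 158.6]
ee_rot: [-0.028, -0.706, -0.029, 0.707]
force: [0.1, 1.1, -0.1]
grip_width: 0.999
t 8.62 yaw -85.4 turn -0.0 shift_m [ 0.1206  0.001  -0.0023] rows>= 2.0 down axis [-0.002  0.001 -1.   ] F [ 0.1  1.1 -0.1] w 0.999
```

View pics/w6.png

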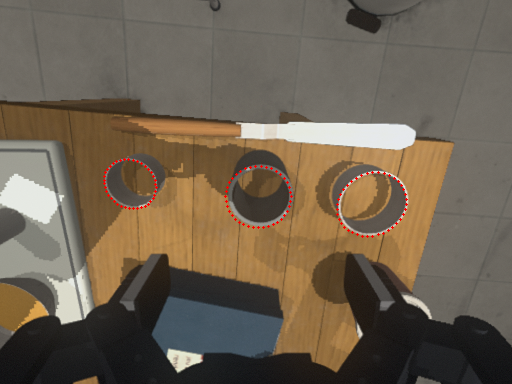

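Rim overlays match the little cutter (132,184), ring (259,196) and cutter (373,204). I'll descend on the ring.

```bash
python3 -m jog '[[[0.05,0.0008,-0.001,0,0,0],[0.05,0,0,0,0,0],[0.0206,0,0,0,0,0],[0,0,0,0,0,0],[0,0,0,0,0,0]]]' 0 30; python3 plan.py 560.6 -135 38; python3 -m jog '[[[0,0,0,0,0,0],[0,0,0,0,0,0],[0,0,0,0,0,0],[0,0,0,0,0,0],[0,0,0,0,0,0],[0,0,0,0,0,0]]]' 255 30;python3 -m jog '[[[-0.03,0,0,0,0,0],[-0.05,0,0,0,0,0],[-0.05,0,0,0,0,0],[0,0,0,0,0,0],[0,0,0,0,0,0]]]' 255 30;   python3 plan.py 502.3 309.5 170
```

```text
time_s: 9.3
eef_pos: [560.7, -135.3, 40.4]
ee_rot: [0.029, 0.707, 0.028, -0.706]
force: [0.9, -0.1, -0.1]
grip_width: 1.0
t 9.3 yaw -85.35 turn -0.0 shift_m [ 0.0024 -0.0003  0.0001] rows>= 1.0 down axis [ 0.002 -0.001 -1.   ] F [ 0.9 -0.1 -0.1] w 1.0
time_s: 10.05
eef_pos: [560.5, -135.7, 40.1]
ee_rot: [0.028, 0.707, 0.028, -0.706]
force: [0.1, 1.2, 6.0]
grip_width: 0.602
time_s: 10.68
eef_pos: [559.6, -135.4, 168.3]
ee_rot: [-0.028, -0.706, -0.029, 0.707]
force: [0.2, -0.5, -1.6]
grip_width: 0.603
t 10.68 yaw -85.4 turn -0.0 shift_m [-0.0014 -0.4481  0.0215] rows>= 8.0 down axis [-0.001  0.001 -1.   ] F [ 0.2 -0.5 -1.6] w 0.603
```

```bash
python3 -m jog '[[[-0.01,-0.0448,0.0022,0,0,0],[-0.005,-0.0448,0.0022,0,0,0],[0,-0.0448,0.0022,0,0,0],[0,-0.0448,0.0022,0,0,0],[0,-0.0448,0.0022,0,0,0],[0,-0.0448,0.0022,0,0,0],[0,-0.0448,0.0022,0,0,0],[0,-0.0448,0.0022,0,0,0],[0,-0.0448,0.0022,0,0,0],[0,-0.0448,0.0017,0,0,0],[0,0,0,0,0,0],[0,0,0,0,0,0]]]' 255 30;   python3 plan.py 502.3 309.5 64
python3 - <<'E'
from h import *
d=cam("wrist"); save(d,"w7.png",pts=[proj(d,circ((412.4,95.8),42.5,51)),proj(d,circ((396.6,301.2),50,57))])
E
```

```text
time_s: 12.18
eef_pos: [502.4, 308.6, 182.8]
ee_rot: [-0.029, -0.706, -0.028, 0.707]
force: [0.6, 0.0, -1.3]
grip_width: 0.602
t 12.18 yaw -85.4 turn -0.0 shift_m [ 0.1188 -0.001  -0.0002] rows>= 2.0 down axis [-0.002 -0.001 -1.   ] F [ 0.6  0.  -1.3] w 0.602
```

View pics/w7.png

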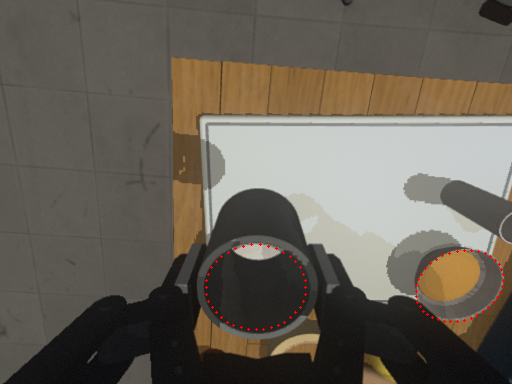

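```bash
python3 -m jog '[[[0.05,-0.001,0,0,0,0],[0.045,0,0,0,0,0],[0.025,0,0,0,0,0],[0.004,0,0,0,0,0],[0,0,0,0,0,0],[0,0,0,0,0,0]]]' 255 30;   python3 plan.py 502.3 309.5 55
```

```text
time_s: 12.98
eef_pos: [503.4, 310.2, 61.5]
ee_rot: [0.028, 0.707, 0.029, -0.706]
force: [0.8, 0.8, -0.8]
grip_width: 0.604
t 12.97 yaw -85.42 turn -0.0 shift_m [0.0065 0.0006 0.0011] rows>= 1.0 down axis [ 0.002  0.001 -1.   ] F [ 0.8  0.8 -0.8] w 0.604
```

```bash
python3 -m jog '[[[0.004,0,0.0008,0,0,0],[0.002,0,0,0,0,0],[0,0,0,0,0,0],[0,0,0,0,0,0]]]' 255 30;   python3 plan.py 502.3 309.5 55
```

```text
time_s: 13.48
eef_pos: [502.0, 310.2, 55.1]
ee_rot: [0.028, 0.707, 0.028, -0.706]
force: [-2.3, -2.1, 6.2]
grip_width: 0.602
t 13.47 yaw -85.39 turn -0.0 shift_m [ 0.0001  0.0007 -0.0002] rows>= 1.0 down axis [ 0.001  0.    -1.   ] F [-2.3 -2.1  6.2] w 0.602
```

```bash
python3 -m jog '[[[0,0,0,0,0,0],[0,0,0,0,0,0],[0,0,0,0,0,0],[0,0,0,0,0,0]]]' 60 30; python3 -m jog '[[[0,0,0,0,0,0],[0,0,0,0,0,0],[-0.04,0,0,0,0,0],[-0.06,0,0,0,0,0],[-0.02,0,0,0,0,0],[0,0,0,0,0,0],[0,0,0,0,0,0]]]' 0 30; python3 plan.py 448.2 -267.2 180 4.6
python3 - <<'E'
from h import *
d=cam("wrist"); save(d,"w8.png",pts=[proj(d,circ((502.3,309.5),26,79)),proj(d,circ((412.4,95.8),42.5,51)),proj(d,circ((396.6,301.2),50,57))])
E
```

```text
time_s: 13.98
eef_pos: [501.8, 310.2, 54.1]
ee_rot: [-0.028, -0.706, -0.028, 0.707]
force: [-0.1, -0.3, -0.1]
grip_width: 0.764
time_s: 14.85
eef_pos: [501.3, 309.9, 172.7]
ee_rot: [-0.029, -0.706, -0.028, 0.707]
force: [0.8, 0.1, -0.7]
grip_width: 1.003
t 14.85 yaw -85.4 turn -1.5708 shift_m [-0.0067 -0.0993  0.571 ] rows>= 10.0 down axis [-0.002 -0.001 -1.   ] F [ 0.8  0.1 -0.7] w 1.003
```

View pics/w8.png

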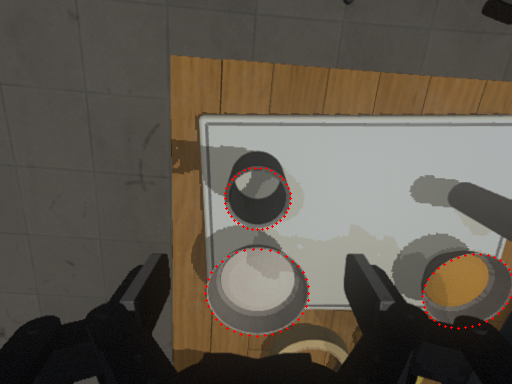

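Ring and big bowl both lie on their overlays (258,198 and 258,291). Now turn and go to the tub.

```bash
python3 -m jog '[[[-0.02,0,0,-0.1745,0,0],[0,0,0,-0.1745,0,0],[0,0,0,-0.1745,0,0],[0,0,0,-0.1745,0,0],[0,0,0,-0.1745,0,0],[0,0,0,-0.1745,0,0],[0,0,0,-0.1745,0,0],[0,0,0,-0.1745,0,0],[0,0,0,-0.1748,0,0],[0,0,0,0,0,0]]]' 0 30; python3 -m jog '[[[0,-0.009,0.052,0,0,0],[0,-0.009,0.052,0,0,0],[0,-0.009,0.052,0,0,0],[0,-0.009,0.052,0,0,0],[0,-0.009,0.052,0,0,0],[0,-0.009,0.052,0,0,0],[0,-0.009,0.052,0,0,0],[0,-0.009,0.052,0,0,0],[0,-0.009,0.052,0,0,0],[0,-0.009,0.052,0,0,0],[0,-0.009,0.051,0,0,0],[0,0,0,0,0,0]]]' 0 30;   python3 -m jog '[[[0,0,0,0,0,0]]]'; python3 plan.py 448.2 -267.2 150 4.6
```

```text
time_s: 16.15
eef_pos: [501.6, 310.0, 193.0]
ee_rot: [0.519, 0.479, 0.52, -0.481]
force: [-0.6, 0.4, -1.0]
grip_width: 1.0
time_s: 17.65
eef_pos: [448.2, -269.6, 193.2]
ee_rot: [0.517, 0.481, 0.518, -0.482]
force: [1.3, 0.2, -1.1]
grip_width: 1.003
time_s: 17.77
eef_pos: [448.8, -266.4, 193.6]
ee_rot: [0.519, 0.48, 0.52, -0.48]
force: [0.4, -0.0, 0.4]
grip_width: 0.999
t 17.77 yaw 4.46 turn -0.0024 shift_m [ 0.0436 -0.0006  0.0008] rows>= 1.0 down axis [-0.001  0.001 -1.   ] F [ 0.4 -0.   0.4] w 0.999
```

```bash
python3 -m jog '[[[0.04,0,0,0,0,0],[0.03,0,0,0,0,0],[0,0,0,0,0,0],[0,0,0,0,0,0]]]' 0 40; python3 plan.py 448.2 -267.2 38;python3 - <<'E'
from h import *
d=cam("wrist"); save(d,"w9.png",pts=[proj(d,circ((448.2,-267.2),33.5,67)),proj(d,circ((550.6,-239.4),31,32))])
E
```

```text
time_s: 18.27
eef_pos: [449.7, -266.7, 125.5]
ee_rot: [0.52, 0.479, 0.519, -0.479]
force: [-0.0, -0.7, 0.6]
grip_width: 0.998
t 18.27 yaw 4.62 turn -0.0 shift_m [ 0.0875 -0.0016  0.0002] rows>= 2.0 down axis [ 0.001 -0.001 -1.   ] F [-0.  -0.7  0.6] w 0.998
```

View pics/w9.png

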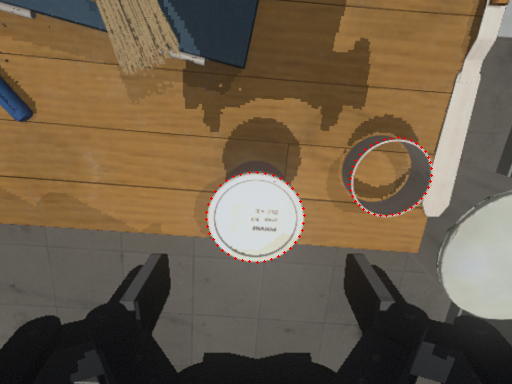

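```bash
python3 -m jog '[[[0.04,-0.001,0,0,0,0],[0.04,0,0,0,0,0],[0.0075,0,0,0,0,0],[0,0,0,0,0,0],[0,0,0,0,0,0]]]' 0 40; python3 -m jog '[[[0,0,0,0,0,0],[0,0,0,0,0,0],[0,0,0,0,0,0],[0,0,0,0,0,0],[0,0,0,0,0,0],[0,0,0,0,0,0]]]' 255 40;python3 -m jog '[[[-0.02,0,0,0,0,0],[-0.03,0,0,0,0,0],[0,0,0,0,0,0],[0,0,0,0,0,0]]]' 255 40;   python3 plan.py 404.5 198.5 190;python3 - <<'E'
from h import *
d=cam("wrist"); save(d,"w10.png")
d=cam("side"); save(d,"d3.png",(95,150,275,280),4)
E
```

```text
time_s: 18.95
eef_pos: [448.8, -267.7, 38.4]
ee_rot: [0.521, 0.48, 0.519, -0.48]
force: [0.4, 0.8, 0.4]
grip_width: 1.002
time_s: 19.7
eef_pos: [448.5, -267.6, 38.1]
ee_rot: [0.52, 0.479, 0.519, -0.48]
force: [-0.9, 1.1, 7.6]
grip_width: 0.771
time_s: 20.2
eef_pos: [447.6, -266.7, 85.9]
ee_rot: [0.519, 0.48, 0.52, -0.48]
force: [0.1, 0.5, -2.8]
grip_width: 0.768
t 20.2 yaw 4.6 turn -0.0 shift_m [-0.1036 -0.0058 -0.4672] rows>= 8.0 down axis [-0.001  0.001 -1.   ] F [ 0.1  0.5 -2.8] w 0.768
```

View pics/d3.png

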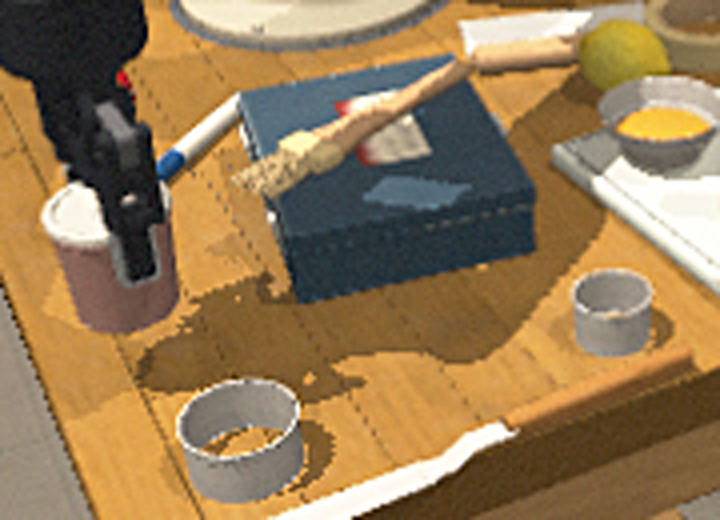

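View pics/w10.png

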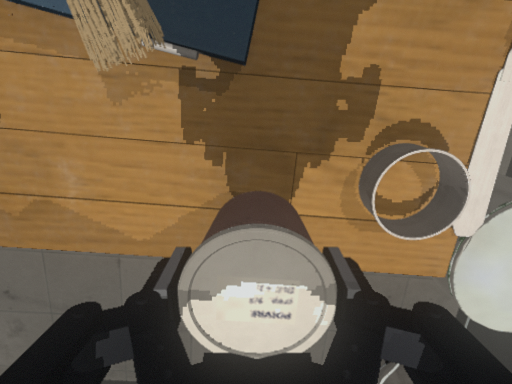

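The tub is gripped and upright in both views.

```bash
python3 -m jog '[[[-0.05,0,0,0,0,0],[-0.05,0,0,0,0,0],[-0.003,-0.0006,-0.0467,0,0,0],[0,-0.0006,-0.0467,0,0,0],[0,-0.0006,-0.0467,0,0,0],[0,-0.0006,-0.0467,0,0,0],[0,-0.0006,-0.0467,0,0,0],[0,-0.0006,-0.0467,0,0,0],[0,-0.0006,-0.0467,0,0,0],[0,-0.0006,-0.0467,0,0,0],[0,-0.0006,-0.0467,0,0,0],[0,-0.0006,-0.0467,0,0,0]]]' 255 40;python3 -m jog '[[[0,0,0,0,0,0],[0,0,0,0,0,0],[0,0,0,0,0,0]]]';   python3 plan.py 404.5 198.5 100;python3 - <<'E'
from h import *
d=cam("wrist"); save(d,"w11.png",pts=[proj(d,circ((412.4,95.8),42.5,51)),proj(d,circ((396.6,301.2),50,57))])
E
```

```text
time_s: 21.8
eef_pos: [404.0, 199.5, 189.0]
ee_rot: [0.519, 0.479, 0.52, -0.48]
force: [1.1, 0.0, -1.9]
grip_width: 0.769
time_s: 22.18
eef_pos: [404.7, 197.1, 189.5]
ee_rot: [0.519, 0.48, 0.519, -0.48]
force: [1.0, 0.3, -2.2]
grip_width: 0.769
t 22.18 yaw 4.51 turn -0.0 shift_m [ 0.0895 -0.0001 -0.0015] rows>= 2.0 down axis [-0. -0. -1.] F [ 1.   0.3 -2.2] w 0.769
```

View pics/w11.png

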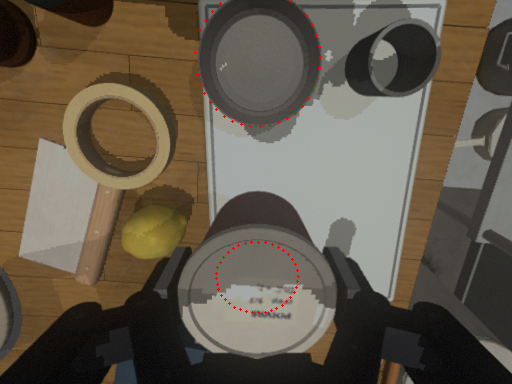

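```bash
python3 - <<'E'
from h import *
d=cam("wrist"); print(cast(d,[(187,230),(165,206),(150,260),(172,140)],25).round(0))
E
```

```text
[[334. 133.  25.]
 [311. 159.  25.]
 [294.  93.  25.]
 [319. 228.  25.]]
```

```bash
python3 -m jog '[[[0.045,0,-0.001,0,0,0],[0.045,0,0,0,0,0],[0.03,0,0,0,0,0],[0.01,0,0,0,0,0],[0,0,0,0,0,0],[0,0,0,0,0,0]]]' 255 40;   python3 plan.py 404.5 198.5 53.5
```

```text
time_s: 23.02
eef_pos: [405.2, 199.0, 60.8]
ee_rot: [0.52, 0.48, 0.519, -0.479]
force: [0.1, -0.3, -1.2]
grip_width: 0.771
t 23.02 yaw 4.59 turn -0.0 shift_m [ 0.0073 -0.0008  0.0005] rows>= 1.0 down axis [ 0.002  0.    -1.   ] F [ 0.1 -0.3 -1.2] w 0.771
```

```bash
python3 -m jog '[[[0.004,0,0,0,0,0],[0.0025,0,0,0,0,0],[0,0,0,0,0,0],[0,0,0,0,0,0]]]' 255 40;   python3 plan.py 404.5 198.5 53.5
```

```text
time_s: 23.52
eef_pos: [404.5, 199.0, 53.2]
ee_rot: [0.52, 0.48, 0.52, -0.48]
force: [-0.1, -1.1, -1.8]
grip_width: 0.77
t 23.52 yaw 4.6 turn -0.0 shift_m [-0.0003 -0.      0.0005] rows>= 1.0 down axis [ 0.  0. -1.] F [-0.1 -1.1 -1.8] w 0.77
```

```bash
python3 -m jog '[[[0.001,0,0,0,0,0],[0,0,0,0,0,0]]]' 255 40; python3 -m jog '[[[0,0,0,0,0,0],[0,0,0,0,0,0],[0,0,0,0,0,0],[0,0,0,0,0,0]]]' 0 40; python3 -m jog '[[[-0.04,0,0,0,0,0],[-0.06,0,0,0,0,0],[-0.04,0,0,0,0,0],[0,0,0,0,0,0],[0,0,0,0,0,0],[0,0,0,0,0,0]]]' 0 20; python3 plan.py 550.6 -239.4 190 -85.4
python3 - <<'E'
from h import *
d=cam("wrist"); save(d,"w12.png",pts=[proj(d,circ((404.5,198.5),33.5,82)),proj(d,circ((412.4,95.8),42.5,51)),proj(d,circ((396.6,301.2),50,57))])
E
```

```text
time_s: 23.78
eef_pos: [404.7, 199.1, 53.0]
ee_rot: [0.52, 0.48, 0.52, -0.479]
force: [-3.1, -0.5, 9.8]
grip_width: 0.769
time_s: 24.28
eef_pos: [404.5, 199.0, 52.1]
ee_rot: [0.52, 0.48, 0.52, -0.48]
force: [0.6, 0.2, -0.3]
grip_width: 0.999
time_s: 25.02
eef_pos: [404.0, 198.8, 191.0]
ee_rot: [0.519, 0.479, 0.52, -0.48]
force: [-0.5, -0.2, 0.1]
grip_width: 0.999
t 25.02 yaw 4.6 turn 1.5707 shift_m [ 0.0008  0.4486 -0.111 ] rows>= 8.0 down axis [-0.002 -0.    -1.   ] F [-0.5 -0.2  0.1] w 0.999
```

View pics/w12.png

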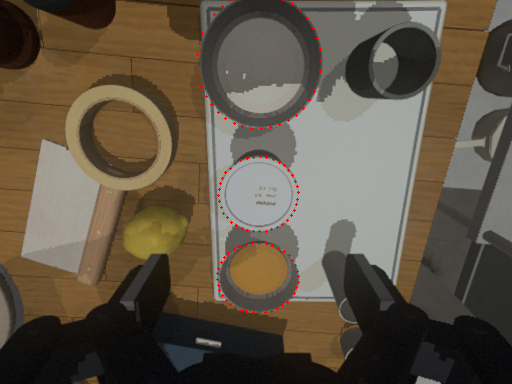

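Tub lid (258,194) and both bowls lie on their overlays. Now the larger cutter.

```bash
python3 -m jog '[[[0,0,0,0.1745,0,0],[0,0,0,0.1745,0,0],[0,0,0,0.1745,0,0],[0,0,0,0.1745,0,0],[0,0,0,0.1745,0,0],[0,0,0,0.1745,0,0],[0,0,0,0.1745,0,0],[0,0,0,0.1745,0,0],[0,0,0,0.1747,0,0],[0,0,0,0,0,0]]]' 0 20; python3 -m jog '[[[0,0.0448,-0.0111,0,0,0],[0,0.0448,-0.0111,0,0,0],[0,0.0448,-0.0111,0,0,0],[0,0.0448,-0.0111,0,0,0],[0,0.0448,-0.0111,0,0,0],[0,0.0448,-0.0111,0,0,0],[0,0.0448,-0.0111,0,0,0],[0,0.0448,-0.0111,0,0,0],[0,0.0448,-0.0111,0,0,0],[0,0.0448,-0.0111,0,0,0],[0,0,0,0,0,0],[0,0,0,0,0,0]]]' 0 20; python3 plan.py 550.6 -239.4 110 -85.4
python3 - <<'E'
from h import *
d=cam("wrist"); save(d,"w13.png",pts=[proj(d,circ((550.6,-239.4),31,32))])
E
```

```text
time_s: 26.32
eef_pos: [404.3, 198.9, 191.6]
ee_rot: [-0.029, -0.706, -0.029, 0.707]
force: [-0.3, -0.2, 0.1]
grip_width: 1.001
time_s: 27.82
eef_pos: [550.8, -238.1, 191.6]
ee_rot: [-0.029, -0.706, -0.03, 0.707]
force: [0.3, 0.6, -0.3]
grip_width: 0.998
t 27.82 yaw -85.26 turn 0.0025 shift_m [0.0816 0.0014 0.0003] rows>= 2.0 down axis [-0.001  0.001 -1.   ] F [ 0.3  0.6 -0.3] w 0.998
```

View pics/w13.png

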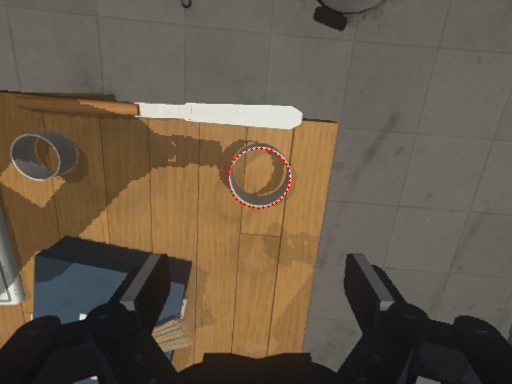

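```bash
python3 -m jog '[[[0.055,0.001,0,0,0,0],[0.055,0,0,0,0,0],[0.05,0,0,0,0,0],[0.0155,0,0,0,0,0],[0,0,0,0,0,0],[0,0,0,0,0,0]]]' 0 20; python3 plan.py 550.6 -239.4 16; python3 -m jog '[[[0,0,0,0,0,0],[0,0,0,0,0,0],[0,0,0,0,0,0],[0,0,0,0,0,0],[0,0,0,0,0,0],[0,0,0,0,0,0]]]' 255 20;python3 -m jog '[[[-0.02,0,0,0,0,0],[-0.05,0,0,0,0,0],[-0.05,0,0,0,0,0],[0,0,0,0,0,0],[0,0,0,0,0,0]]]' 255 20;   python3 plan.py 404.5 198.5 190
python3 - <<'E'
from h import *
d=cam("wrist"); save(d,"w14.png")
d=cam("side"); save(d,"d4.png",(95,110,275,240),4)
E
```

```text
time_s: 28.62
eef_pos: [552.3, -240.1, 19.0]
ee_rot: [0.029, 0.708, 0.028, -0.705]
force: [-0.9, -0.5, 0.2]
grip_width: 0.997
t 28.62 yaw -85.36 turn -0.0 shift_m [ 0.003  -0.0009  0.0016] rows>= 1.0 down axis [ 0.003 -0.002 -1.   ] F [-0.9 -0.5  0.2] w 0.997
time_s: 29.38
eef_pos: [551.7, -240.0, 18.2]
ee_rot: [0.029, 0.707, 0.028, -0.706]
force: [-1.7, 1.5, 7.8]
grip_width: 0.698
time_s: 30.0
eef_pos: [550.9, -239.5, 136.3]
ee_rot: [-0.028, -0.706, -0.029, 0.707]
force: [-0.3, -0.5, -1.4]
grip_width: 0.693
t 30.0 yaw -85.4 turn -0.0 shift_m [-0.0535 -0.4483  0.1108] rows>= 8.0 down axis [-0.001  0.    -1.   ] F [-0.3 -0.5 -1.4] w 0.693
```

View pics/w14.png

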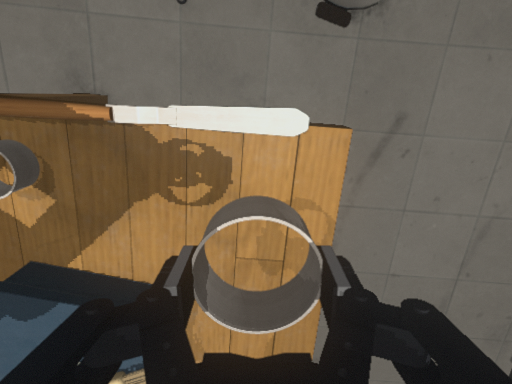

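View pics/d4.png

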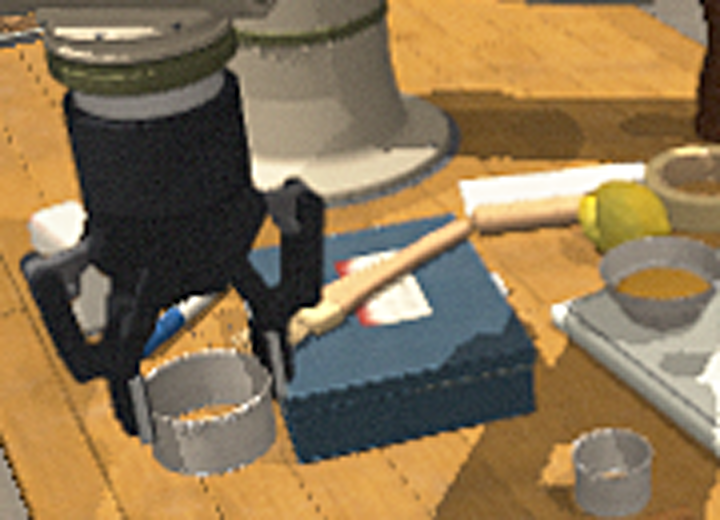

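```bash
python3 -m jog '[[[-0.05,0,0,0,0,0],[0,-0.0448,0.0111,0,0,0],[0,-0.0448,0.0111,0,0,0],[0,-0.0448,0.0111,0,0,0],[0,-0.0448,0.0111,0,0,0],[0,-0.0448,0.0111,0,0,0],[0,-0.0448,0.0111,0,0,0],[0,-0.0448,0.0111,0,0,0],[0,-0.0448,0.0111,0,0,0],[0,-0.0448,0.0111,0,0,0],[0,-0.0448,0.0111,0,0,0],[0,0,0,0,0,0]]]' 255 20;python3 -m jog '[[[0,0,0,0,0,0],[0,0,0,0,0,0]]]'; python3 plan.py 405.2 199.2 110
python3 - <<'E'
from h import *
d=cam("wrist"); s=ctrl.sense()["eef_pos"]; save(d,"w15.png",pts=[proj(d,circ((s[0]-1,s[1]),31,s[2]+13.8)),proj(d,circ((s[0]-1,s[1]),30,s[2]-18.2))])
E
```

```text
time_s: 31.6
eef_pos: [403.2, 199.9, 185.9]
ee_rot: [-0.03, -0.706, -0.03, 0.707]
force: [-0.3, 0.0, 0.3]
grip_width: 0.694
time_s: 31.85
eef_pos: [404.9, 197.1, 186.4]
ee_rot: [-0.028, -0.706, -0.028, 0.707]
force: [0.2, -0.4, 0.4]
grip_width: 0.693
t 31.85 yaw -85.48 turn -0.0 shift_m [ 0.0764 -0.002  -0.0005] rows>= 2.0 down axis [-0.001 -0.    -1.   ] F [ 0.2 -0.4  0.4] w 0.693
```

View pics/w15.png

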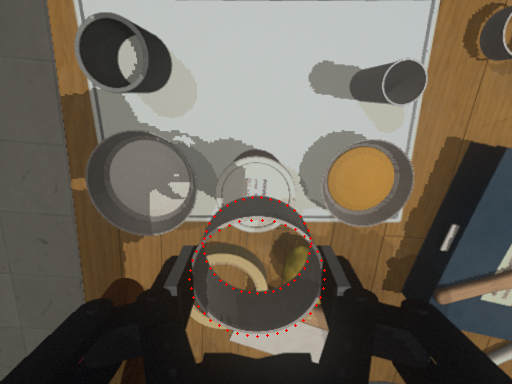

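```bash
python3 -m jog '[[[0.04,-0.0015,0,0,0,0],[0.03,0,0,0,0,0],[0.01,0,0,0,0,0],[0,0,0,0,0,0],[0,0,0,0,0,0]]]' 255 20; python3 plan.py 404.5 199.2 100.5
```

```text
time_s: 32.52
eef_pos: [405.1, 199.5, 107.8]
ee_rot: [0.028, 0.707, 0.028, -0.706]
force: [-0.3, 0.9, -0.2]
grip_width: 0.689
t 32.52 yaw -85.41 turn -0.0 shift_m [0.0073 0.0002 0.0007] rows>= 1.0 down axis [ 0.002  0.    -1.   ] F [-0.3  0.9 -0.2] w 0.689
```

```bash
python3 -m jog '[[[0.004,0,0.0003,0,0,0],[0.002,0,0,0,0,0],[0,0,0,0,0,0],[0,0,0,0,0,0]]]' 255 20; python3 plan.py 404.5 199.2 100.5
python3 - <<'E'
from h import *
d=cam("wrist"); save(d,"w16.png")
d=cam("side"); save(d,"d5.png",(205,100,385,220),4)
E
```

```text
time_s: 33.02
eef_pos: [404.2, 199.5, 100.8]
ee_rot: [0.028, 0.707, 0.028, -0.707]
force: [0.3, 0.7, -0.4]
grip_width: 0.69
t 33.02 yaw -85.39 turn -0.0 shift_m [ 0.0003  0.0003 -0.0003] rows>= 1.0 down axis [ 0.  0. -1.] F [ 0.3  0.7 -0.4] w 0.69
```

View pics/d5.png

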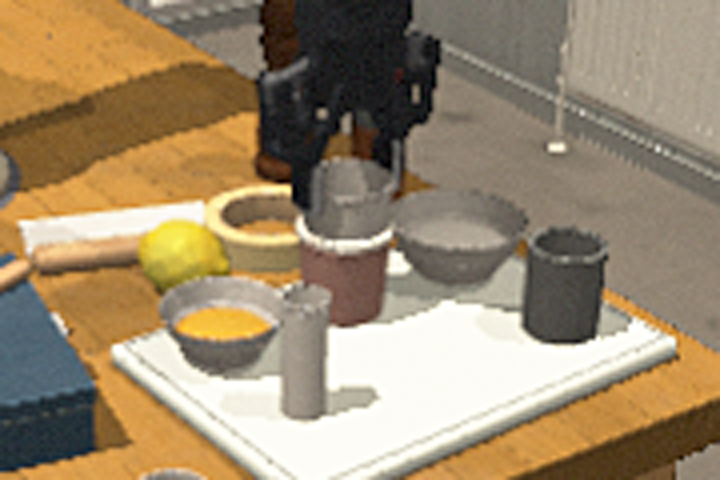

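View pics/w16.png

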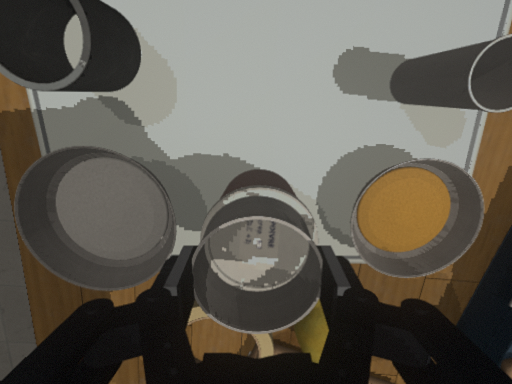

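Cutter sits just above the lid, concentric with it (258,265). I'll lower it slightly and release.

```bash
python3 -m jog '[[[0.001,0,0,0,0,0],[0,0,0,0,0,0]]]' 255 20; python3 -m jog '[[[0,0,0,0,0,0],[0,0,0,0,0,0],[0,0,0,0,0,0],[0,0,0,0,0,0]]]' 50 20; python3 -m jog '[[[0,0,0,0,0,0],[0,0,0,0,0,0],[-0.03,0,0,0,0,0],[-0.06,0,0,0,0,0],[-0.06,0,0,0,0,0],[0,0,0,0,0,0],[0,0,0,0,0,0],[0,0,0,0,0,0]]]' 0 20
python3 - <<'E'
from h import *
d=cam("wrist"); save(d,"w17.png",pts=[proj(d,circ((404.5,198.8),31,114)),proj(d,circ((404.5,198.8),33.5,82)),proj(d,circ((499.6,102.6),15,97)),proj(d,circ((502.3,309.5),26,79)),proj(d,circ((412.4,95.8),42.5,51)),proj(d,circ((396.6,301.2),50,57))])
d=cam("side"); save(d,"d6.png",(205,100,385,220),4)
E
```

```text
time_s: 33.38
eef_pos: [404.3, 199.5, 99.9]
ee_rot: [0.028, 0.707, 0.028, -0.706]
force: [-0.7, -0.6, 3.8]
grip_width: 0.691
time_s: 33.88
eef_pos: [404.1, 199.4, 99.7]
ee_rot: [-0.028, -0.707, -0.028, 0.707]
force: [0.0, -0.2, 0.7]
grip_width: 0.804
time_s: 34.88
eef_pos: [403.6, 199.3, 248.4]
ee_rot: [-0.029, -0.706, -0.028, 0.708]
force: [1.0, 0.1, -0.4]
grip_width: 1.005
```

View pics/w17.png

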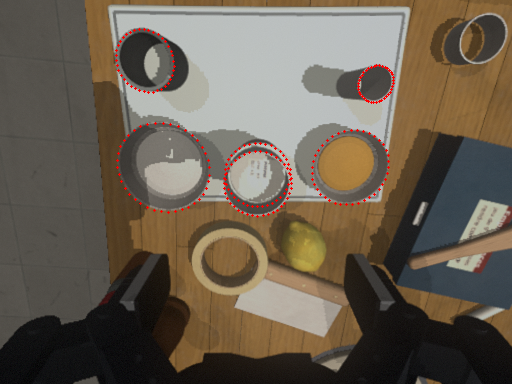

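View pics/d6.png

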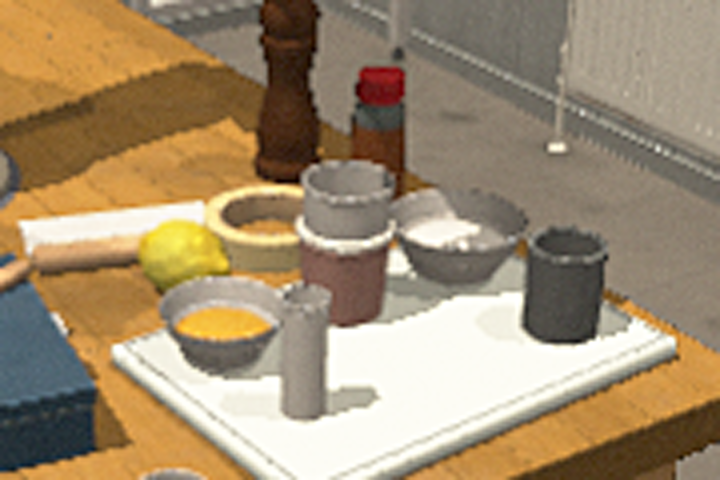

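```bash
python3 - <<'E'
from rig import workorder, ctrl
print(ctrl.sense()["time_s"]); print(workorder.finish_job())
E
```

```text
34.975
the job is handed in; nothing more can be done
None
```

The layout is done, and I handed the job in at about 35 s of the 109 s allowed; no verdict was reported.

- **Placed:** The tub stands midway between the bowls with the larger cutter on its lid. The grey ring mould stands behind the big bowl and the corer behind the small bowl.
- **Last checks:** In the final wrist picture the rims of all four things and both bowls lay within a pixel or two of their target outlines, roughly 1–3 mm. The side picture showed everything upright and the gripper clear.
- **Disagreements:** My first bowl measurements differed by 4–5 mm between the cameras, and the first wrist fit put the big bowl about 9 mm from the average of the other two. I used a combined estimate tied to the board edges and the given 206 mm spacing, and later wrist pictures agreed with it.
- **Not measured at the end:** I never went near the smaller cutter and it looks unmoved, but I did not re-measure its position after the last move.

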